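Unlock the sanitiser bottle and take off its safety cap

ROBOT

A 6-joint arm with a two-finger parallel gripper is mounted at the origin on the work surface. World frame = base frame: x ahead of the robot, y to its left, z up, the work surface at z = 0. Lengths are in mm, angles in rad, forces in N, time in s.
With the tool pointing down it reaches from about 350 to 975 mm from the base axis. Payload 7.1 kg.
Tool frame: the origin (TCP) lies at the centre of the arm's flange, where the gripper is bolted on; the fingertips stand 182 mm ahead of it and the grasp point (between the pads) lies 163 mm ahead of it; z points along the fingers, y is the line along which they close (so a half turn about z gives the same grasp; the last joint's range is limited). The gripper opens to 88 mm and grips with 3 to 60 N. Pads are 20 mm wide; open, the fingers measure 115 mm over their backs; the gripper's body (75 mm by 178 mm) begins 61 mm behind the grasp point.
Start: joints at [-0.019, 0.423, 1.63, -0, 1.089, -0.019], TCP at [624.985, 0.026, 404.675] pointing down, gripper open.
Joint ranges: [-3, 3], [-0.9, 2.11], [0.09, 2.58], [-1.31, 4.45], [0.11, 2.69], [-2.54, 2.54]. Speed limits (rad/s): [2.39, 2.39, 3.01, 3.14, 3.14, 3.14].

INTERFACE

Orientations are given as a rotation vector (axis times angle).
In Python, from workcell import readout, get_image, ctrl gives the robot as it stands.
- The arm moves only by the tool step_arm, never from a script. Its argument "targets" is a list that holds one entry, the list of rows, each a list of 7 numbers: the shift along the world's x, y, z as a fraction of full scale, then the turn, a rotation vector about the world's x, y, z as a fraction of full scale, then the opening, from 0 (shut) to 1 (fully open). In form: [[[dx, dy, dz, wx, wy, wz, claw], ...]]. A call has exactly 5 rows; each row shifts and turns the commanded pose from where the row before left it; what a row does not reach is not made up. Full scale, the value 1, is 0.05 m for a shift and 4 degrees for a turn. A row lasts 1/8 s, in which the tool goes at most 62.5 mm and 10.7 degrees, less where a joint would pass 70% of its speed; a pose out of reach is approached as far as the arm can. A call with a number of a shift or a turn outside -1 to 1 is refused whole. A call with a gripper value outside its range is refused whole. The fingers move at their own pace and stop on an object; the grip force is fixed at half the most. Time passes only in rows, so rows that do not move let the fingers close, or fill a call up. It gives the time, the measured TCP pose, the force, the opening and the grip force at its end, in the units of the state.
- readout.get_obs(): the state, without advancing time (a new reading comes with each control period).
- get_image(name): name is "scene" or "side" or "wrist"; returns a dict with "pixels" (400x640x3 uint8, red, green, blue), "intrinsics" (3x3 intrinsics, pixels), "k1" (the pictures are not rectified: a ray, as slopes to the right and down, at radius r is drawn at 1 + k1 r^2 times it, then the intrinsics apply), "extrinsics" (4x4, takes a point from world to camera coordinates). Camera axes: x right, y down, z forward; pixel columns grow to the right and rows downward; lengths in mm; the calibration is good to about 2 mm. A picture is of the moment at which its call begins. There is no depth.
- ctrl.close_job(): hands the job in; it is judged then, once.
The state is a dict: "t": time; "qpos": joint angles; "qvel": joint speeds; "joint_torque": joint torques, N m; "ee_pos": TCP position; "orientation": TCP orientation; "ft_force": force on the tool from outside, world axes, zero at the start; "moment": the same for the moment, N m; "width": finger opening in mm; "grasp_force": force on a finger pad.
Only numpy, scipy, OpenCV 4.12 (cv2) and the standard library are available. Lean on these libraries where they do the work, as an engineer would, in place of code of your own. Each camera call takes 0.05 s, during which the arm holds its last target. There are 200 camera calls.

TASK

Before the packing table is wiped down, the sanitiser concentrate has to be opened: take the square-shank key from the key rack, push it fully home in the lock beside the bottle and turn it clockwise (seen from above) until the steel bar has swung well clear of the cap. Leave the key in the lock with the bar open; then press the bottle's push-and-turn cap down, twist it counter-clockwise while it is down until it comes free, and lift it straight up. Finish while still holding the cap upright and still, straight above the open bottle, at least 6 cm higher than where it sat, and leave everything else on the table where it is.

Things in the scene. Friction and masses are not known exactly. Their poses are not given: they have to be found in the camera images.
- key: Right key: steel shank 10 mm square, 24 mm long (last 6 mm tapers to 6.8), black flat upright bow 12 mm thick (x), 34 wide (y), 46 tall; 60 g. Origin: shank axis at the shoulder (bow's underside); z up. Stands in one of 2 holes (84 mm apart) of an aluminium rack 56 x 150 x 34 mm high, shoulder on its top, bow's flats facing the rack's short way. Lift straight up 25 mm to clear.
- spare_key: The wrong key, standing in the other hole of the rack (which hole is which varies): round 9 mm shank, round black disc bow 28 mm across and 10 mm thick. Origin at the top of its shank, level with the rack's top. Leave it alone.
- lock_hole (a point): Centre of the square hole's mouth in the top (28 mm square, 204 mm above the table) of the steel lock head on a post. Hole 12 mm square, 2 mm chamfer, 28 mm deep, vertical. x, y square to its sides, turning with the lock; y points along the bar. The key fits in any quarter turn, home when its shoulder rests on the lock's top, and has about 0.2 rad of play before it drives the lock.
- lock (a joint): Turn (rad) of lock head and steel bar (24 mm wide, 8 thick, reaching 130 mm from the lock axis, underside 4 mm above the cap's top). 0: bar right across the cap (starts 0 to 0.15). Grows clockwise seen from above; stop at 1.4; open from 1.1. Friction about 0.05 N m, stays where left.
- cap: Grey ribbed cap, 54 mm across, 30 tall, 40 g; small rib on top along x. Origin: centre of its lower edge; z up; grip it by its sides from above. Sprung lugs inside hold it: push down 4.5 to 8 mm (8 = stop; 4 N to start, 9 N at the stop), turn counter-clockwise from above while down (clockwise is blocked); from 50 to 130 degrees it is free to lift straight up: aim for 75.
- cap_seat (a point): Origin of the closed cap, on the bottle's axis, 146 mm above the table; axes fixed to the bottle, the closed cap's x along this x. White bottle 80 mm across, shoulder at 124 mm height, neck 34 mm, rim at 164 mm height, clamped on a steel plate 120 x 235 mm: cannot move. The lock post (38 mm across) stands 110 mm from here along -y.
- spray_stock: Bystander: closed white bottle 68 mm across, 170 mm tall, standing loose without a lock. Origin under its centre.
- jar: Bystander: jar 68 mm across, 65 mm tall. Origin under its centre.
- tape_roll: Bystander: roll of tape lying flat, 96 mm across, 45 mm tall. Origin under its centre.
- carton: Bystander: closed green carton 150 x 100 x 50 mm. Origin under its centre.
- marker_brush: Bystander: small white-handled brush lying flat. Origin under its middle.
- scoop_cup: Bystander: steel cup 80 mm across, 70 mm tall. Origin under its centre.
Not all that is in view belongs to the job. Leave any green look-alike of the key alone. Of the things that look like the cap, the larger one is meant.

How it is judged (in metres and radians):
On the way, in this order (a step that is already met when the one before it is completed fails the run):
1. the square key is fully home in the lock while the bar is still across the cap (z of key in the frame of lock_hole between -0.004 and 0.005 m and horizontal distance between key and lock_hole below 0.004 m and angle between the z axis of key and the z axis of lock_hole, either way round below 0.15 rad and value of joint lock below 0.4 rad), for 0.1 s.
2. with the key in the lock the bar has been turned open (z of key in the frame of lock_hole between -0.004 and 0.005 m and horizontal distance between key and lock_hole below 0.004 m and angle between the z axis of key and the z axis of lock_hole, either way round below 0.15 rad and value of joint lock above 1.1 rad), for 0.1 s.
3. the cap is pressed down at least 4 mm, still in its closed direction (z of cap in the frame of cap_seat below -0.004 m and angle between the x axis of cap and the x axis of cap_seat, either way round below 0.25 rad and horizontal distance between cap and cap_seat below 0.005 m), for 0.05 s.
4. the cap has been turned at least 0.7 rad while still on the neck (angle between the x axis of cap and the x axis of cap_seat, either way round above 0.7 rad and z of cap in the frame of cap_seat below 0.008 m and horizontal distance between cap and cap_seat below 0.006 m), for 0.05 s.
At the end, for the whole second after the job is handed in: The cap is held in the fingers, upright (0.25 rad), still, 55 mm or more above its seat and within 30 mm of the bottle's axis, off the bottle; the key is fully home in the lock (shoulder within 5 mm of its top) and the bar open (lock above 1.1 rad) (all of step 2 and z of cap in the frame of cap_seat above 0.055 m and horizontal distance between cap and cap_seat below 0.03 m and angle between cap's own z axis and vertical below 0.25 rad and linear speed of cap below 0.03 m/s and contact force between the fingers and cap above 2 N and contact force between cap and station below 0.1 N); the arm keeps its last pose, push and grip.
It fails at once if a bystander or the wrong key is shifted more than 3 cm (distance of any of spray_stock, jar, tape_roll, carton, marker_brush, scoop_cup, spare_key from where it was at the start of the episode above 0.03 m).
It also fails if it takes over 58 s, if anything falls off the work surface, if the arm or the gripper's body presses on something with over 40 N, if the wrist force passes 120 N, or if a joint passes its speed limit or range.

## Working session

There is one attempt and no reset: what is moved stays moved. The work goes in short steps, Python scripts to look and compute and a tool call to move; the robot and the scene stay as the last step left them, time stands still between calls to the robot, and variables do not carry over. Pictures are saved under pics/ and viewed, at most 10 in all, crops included, and the job is handed in when it is done.

Besides the shell and the picture viewer there is one more tool, called after "Emit:" as name(argument=value, ...), one argument or row to a line, values as JSON. step_arm: Moves the arm, as the interface text tells. Shift numbers are shares of 0.05 m and turn numbers shares of 4 degrees, none past 1 either way. Its arguments: {"type":"object","properties":{"targets":{"type":"array"}},"required":["targets"]}

```bash
mkdir -p pics; cat > h.py <<'E'
import numpy as np, cv2
from workcell import readout, get_image, ctrl
def snap(n,f=None):
    d=get_image(n); 
    if f: cv2.imwrite('pics/'+f,d['pixels'][:,:,::-1])
    np.savez('pics/'+(f or n)+'.npz',**{k:d[k] for k in d}); return d
def ray(d,u,v):
    K=np.array(d['intrinsics']);E=np.array(d['extrinsics']);k=float(d['k1'])
    p=np.array([(u-K[0,2])/K[0,0],(v-K[1,2])/K[1,1]]);s=p.copy()
    for _ in range(30): s=p/(1+k*(s@s))
    R=E[:3,:3];c=-R.T@E[:3,3];return c,R.T@np.array([s[0],s[1],1.])
def onz(d,u,v,z):
    c,r=ray(d,u,v);return c+r*(z-c[2])/r[2]
def proj(d,P):
    K=np.array(d['intrinsics']);E=np.array(d['extrinsics']);q=E[:3,:3]@np.array(P,float)+E[:3,3];s=q[:2]/q[2]
    s=s*(1+float(d['k1'])*(s@s));return K[0,0]*s[0]+K[0,2],K[1,1]*s[1]+K[1,2]
E
python3 - <<'E'
from h import *
a=snap('scene','a.png');b=snap('side','b.png');c=snap('wrist','c.png')
for d in(a,b,c):print(np.round(-np.array(d['extrinsics'])[:3,:3].T@np.array(d['extrinsics'])[:3,3]),np.array(d['extrinsics'])[:3,:3].round(2).tolist(),d['k1'],np.array(d['intrinsics'])[0,0])
o=readout.get_obs();print(o)
E
```

```text
[1438.  180. 1022.] [[-0.18, 0.98, -0.02], [0.69, 0.11, -0.72], [-0.71, -0.14, -0.69]] 0.003652056513909181 488.999883036631
[  35.  748. 1192.] [[-0.83, -0.55, 0.01], [-0.42, 0.62, -0.66], [0.36, -0.56, -0.75]] -0.01683426254835823 440.8888317625408
[625.  66. 384.] [[1.0, -0.0, -0.0], [-0.0, -0.97, 0.24], [-0.0, -0.24, -0.97]] -0.02707158474190648 318.90932935108896
{'t': 0.15, 'qpos': array([-1.89931768e-02,  4.23653759e-01,  1.63045437e+00,  2.38150146e-05,
        1.08861750e+00, -1.90330022e-02]), 'qvel': array([-0.00167619, -0.00181297, -0.00104659, -0.00134131,  0.00106577,
       -0.00061525]), 'joint_torque': array([ 9.52650989e-04, -5.44981134e+01, -2.73919362e+01,  6.45430083e-02,
        2.04369903e-02, -3.19723256e-05]), 'ee_pos': array([6.24800321e+02, 3.64703607e-02, 4.04110976e+02]), 'orientation': array([-2.22082185e+00, -2.22088575e+00,  1.21008289e-03]), 'ft_force': array([-0.50445402, -1.28425477,  0.36549412]), 'moment': array([-0.0600267 , -0.02029561, -0.03149352]), 'grasp_force': 0.0, 'width': 87.91158260580929}
```

View pics/a.png

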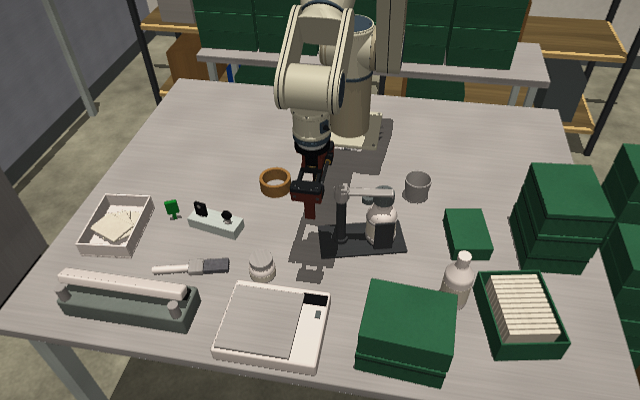

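View pics/b.png

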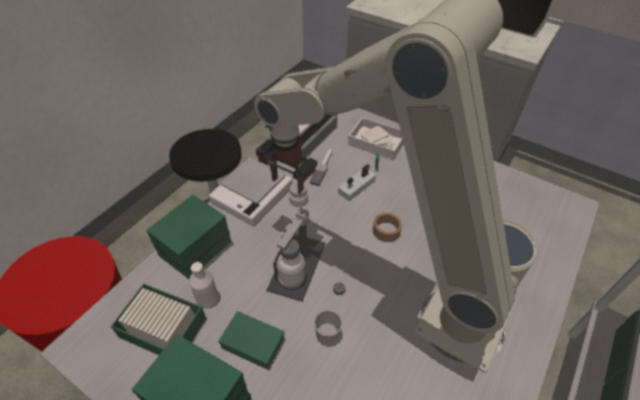

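View pics/c.png

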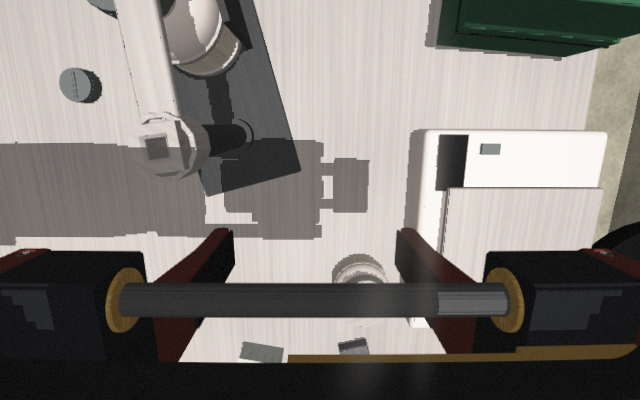

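The scene view shows the rack at (215,222), the flat square bow at (200,209), the round disc at (227,217) and the green decoy at (172,208). In the wrist view the lock's square hole is at (157,147), with the bar running up over the bottle.

```bash
python3 - <<'E'
from h import *
L=lambda f:np.load('pics/'+f+'.npz')
a,b,c=L('a.png'),L('b.png'),L('c.png')
print('lock',onz(c,157,147,204),'scene',onz(a,343,188,204))
print('bar edge pts',onz(c,118,0,200),onz(c,165,0,200))
print('sq bow scene',onz(a,200,209,57),'side upper',onz(b,366,170,57),'lower',onz(b,350,182,50)); print('disc',onz(a,227,217,48))
for u,v in((188,213),(197,207),(243,222)):print(onz(a,u,v,34))
print('bottle plate', [onz(a,*p,0).round() for p in((320,227),(326,257),(407,250),(395,222))])
E
```

```text
lock [536.36402397  53.33215231 204.        ] scene [538.85450831  55.97654537 204.        ]
bar edge pts [521.88921276 129.68685815 200.        ] [546.891799   129.22963464 200.        ]
sq bow scene [ 531.44632645 -352.01605448   57.        ] side upper [ 527.63914688 -354.88063507   57.        ] lower [ 548.19003525 -273.50680633   50.        ]
disc [ 540.92493439 -270.35821979   48.        ]
[ 531.23474871 -393.02332772   34.        ]
[ 503.36195643 -376.33613828   34.        ]
[ 539.48429545 -225.91496695   34.        ]
bottle plate [array([491., -15.,   0.]), array([598.,  22.,   0.]), array([536., 236.,   0.]), array([435., 195.,   0.])]
```

Emit:
step_arm(
  targets=[
    [[-0.3,-1,0,0,0,0,1],[-0.3,-1,0,0,0,0,1],[-0.3,-1,0,0,0,0,1],[-0.3,-1,0,0,0,0,1],[-0.3,-1,0,0,0,0,1]],
  ],
)

```text
t: 0.78
ee_pos: [549.3, -251.5, 404.5]
orientation: [-2.221, -2.221, 0.0]
ft_force: [1.0, 0.4, -0.0]
width: 87.7
grasp_force: 0.0
```

Emit:
step_arm(
  targets=[
    [[-0.2,-1,0,0,0,0,1],[-0.2,-1,0,0,0,0,1],[0,-1,0,0,0,0,1],[0,0,0,0,0,0,1],[0,0,0,0,0,0,1]],
  ],
)

```text
t: 1.4
ee_pos: [529.8, -399.6, 404.1]
orientation: [-2.221, -2.22, -0.0]
ft_force: [-0.9, 0.3, -0.1]
width: 88.2
grasp_force: 0.0
```

```bash
python3 - <<'E'
from h import *
d=snap('wrist','d.png');print(readout.get_obs()['ee_pos'])
a=snap('scene','a2.png')
E
```

```text
[ 529.95077371 -399.0011543   404.25391826]
```

View pics/d.png

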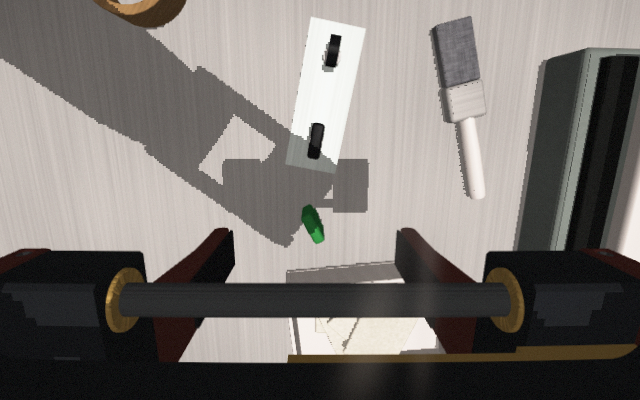

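The wrist view shows the rack from (338,20) to (312,165), one bow at (317,140), the other at (333,50), and the green decoy at (313,224). I'll check the bow shapes in an enlarged scene crop and measure at the same time.

```bash
python3 - <<'E'
from h import *
a=np.load('pics/a2.png.npz');p=a['pixels'][180:250,150:260,::-1]
cv2.imwrite('pics/crop.png',cv2.resize(p,None,fx=6,fy=6,interpolation=cv2.INTER_CUBIC))
d=np.load('pics/d.png.npz');im=d['pixels'].astype(int)
m=((im.max(2)<55)).astype(np.uint8);m[230:]=0
n,l,s,c=cv2.connectedComponentsWithStats(m)
for i in range(1,n):
  if s[i,4]>60 and 280<c[i,0]<370:
    print(s[i],c[i]); q=cv2.minAreaRect(np.argwhere(l==i)[:,::-1].astype(np.float32)); print(q)
# rack: bright
m=((im.min(2)>225)).astype(np.uint8);n,l,s,c=cv2.connectedComponentsWithStats(m)
print(s[s[:,4]>1000])
for z,pts in((34,((311,17),(366,29),(286,162),(338,174))),):
  print([onz(d,*p,z).round(1).tolist() for p in pts])
E
```

```text
[326  35  15  32 295] [332.85423729  50.7220339 ]
((332.8019104003906, 50.556610107421875), (9.890151023864746, 31.390480041503906), 10.619654655456543)
[308 123  16  36 363] [314.92837466 141.64187328]
((315.25677490234375, 140.45945739746094), (11.836727142333984, 35.34578323364258), 9.462322235107422)
[[     0      0    640    400 246782]
 [   291     17     74    147   5879]]
[[526.8, -229.6, 34.0], [582.1, -240.6, 34.0], [498.9, -374.5, 34.0], [556.3, -387.9, 34.0]]
```

View pics/crop.png

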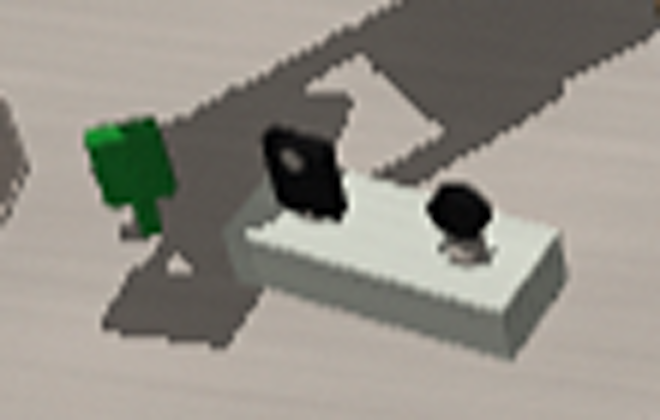

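The crop confirms the square flat bow on the left (lower y), with the round disc on the right.

```bash
python3 - <<'E'
from h import *
d=np.load('pics/d.png.npz');a=np.load('pics/a2.png.npz')
print(onz(d,315.3,140.5,78),onz(d,332.8,50.6,62))
print(onz(a,150+303/6,180+172/6,57), onz(a,150+460/6,180+210/6,48))
# green
print(onz(a,150+130/6,180+170/6,50))
E
```

```text
[ 530.98970419 -349.05820356   78.        ] [ 547.43962444 -266.71489142   62.        ]
[ 529.92514621 -351.09494679   57.        ] [ 533.48421048 -273.81184443   48.        ]
[ 535.76593984 -437.14930706   50.        ]
```

Emit:
step_arm(
  targets=[
    [[0.04,0.5,0,0,0,-0.9,1],[0,0.49,-0.4,0,0,-0.9,1],[0,0,-0.9,0,0,-0.8,1],[0,0,-0.9,0,0,0,1],[0,0,0,0,0,0,1]],
  ],
)

```text
t: 2.12
ee_pos: [531.1, -348.3, 291.7]
orientation: [-2.407, -2.009, 0.003]
ft_force: [0.8, 1.0, -0.2]
width: 87.9
grasp_force: 0.0
```

Emit:
step_arm(
  targets=[
    [[0,0,-0.7,0,0,0,1],[0,0,-0.5,0,0,0,1],[0,0,-0.22,0,0,0,1],[0,0,0,0,0,0,1],[0,0,0,0,0,0,0.3]],
  ],
)

```text
t: 2.75
ee_pos: [532.6, -350.7, 225.3]
orientation: [2.412, 2.01, 0.001]
ft_force: [0.0, -1.2, 0.2]
width: 81.0
grasp_force: 0.0
```

Emit:
step_arm(
  targets=[
    [[0,0,0,0,0,0,0],[0,0,0,0,0,0,0],[0,0,0,0,0,0,0],[0,0,0,0,0,0,0],[0,0,0,0,0,0,0]],
  ],
)

```text
t: 3.38
ee_pos: [532.0, -350.5, 223.6]
orientation: [-2.414, -2.011, 0.0]
ft_force: [0.5, -0.5, -0.7]
width: 31.3
grasp_force: 0.0
```

Emit:
step_arm(
  targets=[
    [[0,0,0,0,0,0,0],[0,0,0,0,0,0,0],[0,0,0,0,0,0,0],[0,0,0,0,0,0,0],[0,0,0,0,0,0,0]],
  ],
)

```text
t: 4.0
ee_pos: [531.8, -350.4, 223.6]
orientation: [-2.413, -2.011, 0.0]
ft_force: [-3.5, -0.2, 1.0]
width: 12.2
grasp_force: 30.0
```

```bash
python3 - <<'E'
from h import *
o=readout.get_obs();print(o['ee_pos'],o['width'],o['grasp_force'],o['ft_force'],o['moment'])
E
```

```text
[ 531.7829738  -350.43364083  223.62459839] 12.170669693053007 29.991340935230255 [-3.54298509 -0.203643    0.95827948] [ 0.02698282  0.48357192 -0.01088728]
```

Emit:
step_arm(
  targets=[
    [[0,0,0.3,0,0,0,0],[0,0,0.7,0,0,0,0],[0,0,1,0,0,0,0],[0,0,1,0,0,0,0],[0,0,1,0,0,0,0]],
  ],
)

```text
t: 4.62
ee_pos: [531.9, -350.3, 426.6]
orientation: [2.412, 2.01, 0.001]
ft_force: [0.5, -0.6, -0.7]
width: 11.9
grasp_force: 30.0
```

Emit:
step_arm(
  targets=[
    [[0,0.8,0.6,0,0,0,0],[0,1,0,0,0,0,0],[0,1,0,0,0,0,0],[0,1,0,0,0,0,0],[0,1,0,0,0,0,0]],
  ],
)

```text
t: 5.25
ee_pos: [531.8, -108.8, 455.0]
orientation: [2.413, 2.01, 0.002]
ft_force: [0.7, 0.6, 0.3]
width: 11.8
grasp_force: 30.0
```

Emit:
step_arm(
  targets=[
    [[0,1,0,0,0,0.9,0],[0,0.8,0,0,0,0.9,0],[0,0.2,0,0,0,0.8,0],[0,0,0,0,0,0,0],[0,0,0,0,0,0,0]],
  ],
)

```text
t: 5.88
ee_pos: [532.1, -11.4, 453.9]
orientation: [2.223, 2.219, 0.0]
ft_force: [-0.6, -0.0, -0.3]
width: 11.9
grasp_force: 30.0
```

```bash
python3 - <<'E'
from h import *
o=readout.get_obs();print(o['ee_pos'],o['orientation'],o['width'])
d=snap('wrist','e.png');snap('scene','a3.png');snap('side','b3.png')
E
```

```text
[532.05895198 -11.44717587 453.9355292 ] [2.22295276e+00 2.21911663e+00 1.75001099e-04] 11.865509981834713
```

View pics/e.png

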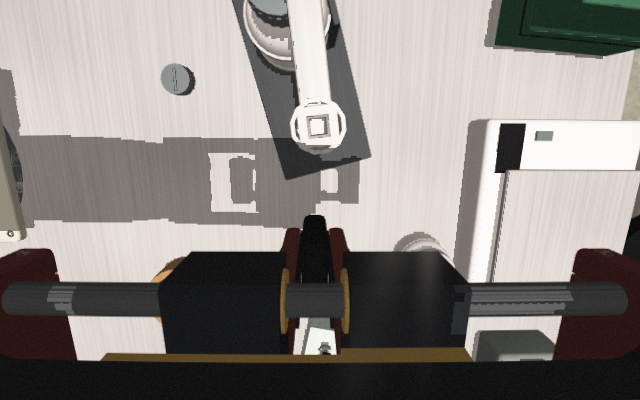

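Square hole mouth is at (319,126), the bar runs up from it to about (305,0), and the plate's edges are at (240,0)–(286,180) and (370,157). The held bow's front edge is at (314,215).

```bash
python3 - <<'E'
from h import *
d=np.load('pics/e.png.npz');a=np.load('pics/a3.png.npz');p=d['pixels']
g=cv2.cvtColor(p,cv2.COLOR_RGB2GRAY)
print('hole',onz(d,319,126,204))
print('bow edge',onz(d,314,215,264),onz(d,314,216,264))
# bar edges: z=188
for r in(10,25,40,55,70,85):print(r,g[r,280:345:2].tolist())
# plate edges
print([onz(d,*q,8).round(1).tolist() for q in((286,180),(370,157),(333,28))])
E
```

```text
hole [536.10717949  52.60973642 204.        ]
bow edge [532.46133684   4.93877599 264.        ] [532.46013044   4.35960403 264.        ]
10 [163, 163, 162, 164, 184, 233, 233, 233, 236, 236, 240, 240, 239, 238, 236, 237, 239, 239, 240, 240, 225, 184, 200, 166, 150, 44, 95, 95, 92, 212, 215, 205, 207]
25 [44, 52, 50, 50, 45, 196, 235, 233, 235, 237, 239, 240, 241, 243, 241, 241, 241, 240, 241, 242, 244, 220, 144, 181, 235, 28, 32, 35, 32, 27, 136, 206, 212]
40 [149, 140, 223, 223, 142, 141, 199, 237, 235, 237, 240, 241, 244, 245, 243, 243, 241, 243, 242, 242, 245, 244, 197, 125, 30, 31, 27, 25, 76, 96, 96, 96, 166]
55 [132, 121, 128, 131, 133, 128, 116, 206, 238, 237, 239, 241, 243, 244, 244, 244, 242, 243, 245, 244, 245, 246, 243, 171, 96, 96, 96, 95, 94, 96, 93, 95, 97]
70 [53, 61, 70, 91, 104, 108, 106, 115, 213, 239, 239, 240, 240, 243, 245, 246, 245, 243, 244, 245, 246, 247, 248, 240, 135, 93, 89, 94, 99, 99, 97, 95, 94]
85 [97, 96, 94, 94, 94, 101, 92, 48, 72, 217, 239, 238, 240, 242, 245, 246, 247, 245, 243, 245, 245, 246, 248, 248, 230, 100, 96, 94, 96, 99, 99, 95, 94]
[[494.6, -20.2, 8.0], [607.2, 10.6, 8.0], [556.1, 168.0, 8.0]]
```

```bash
python3 - <<'E'
from h import *
a=np.load('pics/a3.png.npz');e=np.load('pics/e.png.npz');b=np.load('pics/b3.png.npz')
A=a['pixels'][130:270,310:420,::-1];B=e['pixels'][85:165,270:370,::-1]
u=int(proj(b,(535,60,230))[0]);v=int(proj(b,(535,60,230))[1]);print(u,v)
C=b['pixels'][v-60:v+80,u-55:u+55,::-1]
f=lambda x,w,h:cv2.resize(np.ascontiguousarray(x),(w,h),interpolation=cv2.INTER_CUBIC)
top=np.hstack([f(A,390,500),f(C,390,500)]);cv2.imwrite('pics/m.png',top)
E
```

```text
299 207
```

View pics/m.png

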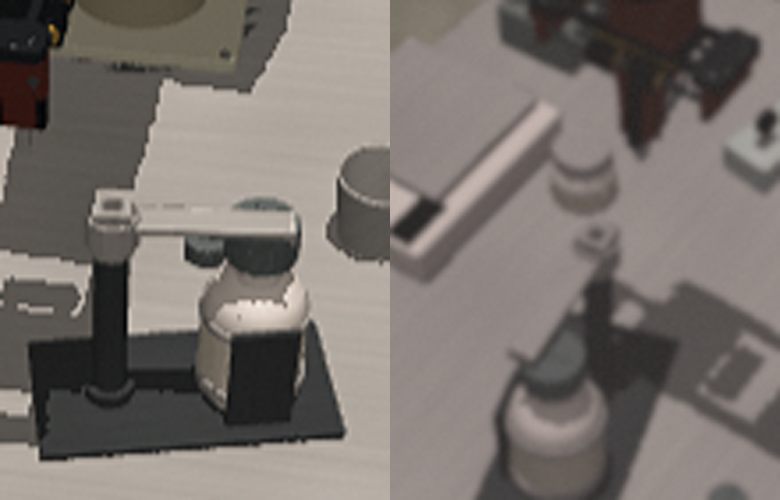

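Emit:
step_arm(
  targets=[
    [[0.08,0.6,0,0,0,0.8,0],[0,0.6,0,0,0,0.8,0],[0,0.11,0,0,0,0,0],[0,0,-0.4,0,0,0,0],[0,0,0,0,0,0,0]],
  ],
)

```text
t: 6.65
ee_pos: [535.6, 54.2, 432.5]
orientation: [-2.094, -2.339, 0.004]
ft_force: [0.0, -0.2, -0.4]
width: 11.9
grasp_force: 30.0
```

```bash
python3 - <<'E'
from h import *
o=readout.get_obs();print(o['ee_pos'],o['orientation'],o['width'])
a=snap('scene','a4.png');b=snap('side','b4.png')
u,v=map(int,proj(a,(537,54,215)));A=a['pixels'][v-32:v+32,u-25:u+25,::-1]
U,V=map(int,proj(b,(537,54,215)));C=b['pixels'][V-32:V+32,U-25:U+25,::-1]
print(u-25,v-32,U-25,V-32)
f=lambda x:cv2.resize(np.ascontiguousarray(x),None,fx=8,fy=8,interpolation=cv2.INTER_CUBIC)
cv2.imwrite('pics/m2.png',np.hstack([f(A),f(C)]))
E
```

```text
[535.57090884  54.24054838 432.47925176] [-2.09443451 -2.33904789  0.0037285 ] 11.945895013267842
317 152 275 177
```

View pics/m2.png

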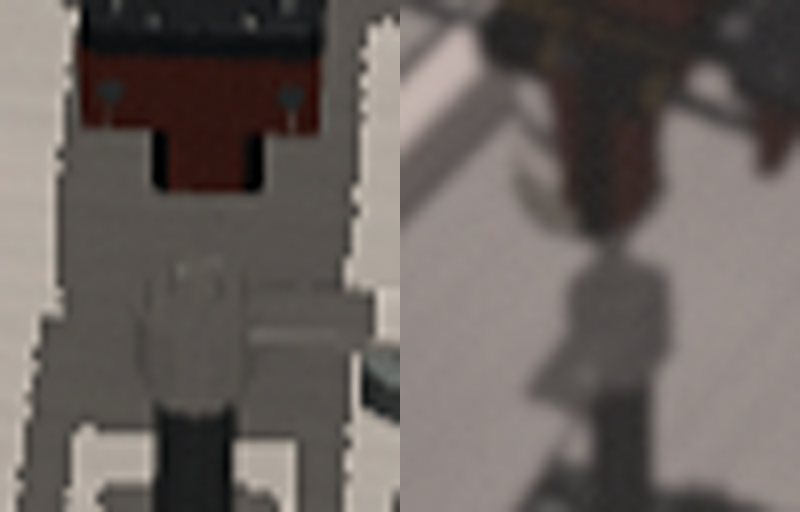

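Left (scene): bow spans columns 157–262 and the post 157–233, in crop pixels. I'll compare those columns against the vertical's projection.

```bash
python3 - <<'E'
from h import *
a=np.load('pics/a4.png.npz');b=np.load('pics/b4.png.npz')
for z in(250,204,160,100):print(z,[((proj(a,(536,y,z))[0]-317)*8) for y in(52,54,56)],(proj(b,(536,54,z))[0]-275)*8+400,(proj(b,(540,54,z))[0]-275)*8+400)
d=a['pixels'].astype(int)
g=cv2.cvtColor(a['pixels'],cv2.COLOR_RGB2GRAY)
for r in(173,174,208,210,212):print(r,g[r,328:356].tolist())
gb=cv2.cvtColor(b['pixels'],cv2.COLOR_RGB2GRAY)
for r in(200,203,206,210,214,216,218,228,232,236):print(r,gb[r,288:315].tolist())
E
```

```text
250 [np.float64(198.7606602173264), np.float64(205.26391940036137), np.float64(211.770269054472)] 604.7804400044351 595.6804302708852
204 [np.float64(196.7785371185755), np.float64(203.1112698934544), np.float64(209.44693372968868)] 606.7854739870827 597.9230393637395
160 [np.float64(194.9780488661172), np.float64(201.15586549654927), np.float64(207.33647202020438)] 608.6085980868506 599.9622269463221
100 [np.float64(192.66099681825926), np.float64(198.63942878284342), np.float64(204.62047406269176)] 610.9571497573938 602.5891721489847
173 [85, 85, 86, 85, 85, 86, 87, 91, 0, 6, 30, 27, 28, 28, 31, 28, 29, 28, 29, 18, 6, 4, 89, 85, 83, 83, 83, 84]
174 [86, 85, 85, 86, 84, 86, 85, 91, 1, 5, 29, 30, 28, 29, 28, 28, 29, 29, 28, 17, 8, 2, 89, 85, 84, 84, 83, 82]
208 [167, 168, 167, 168, 168, 168, 169, 174, 90, 21, 27, 29, 28, 30, 29, 31, 28, 20, 138, 177, 172, 171, 170, 171, 172, 177, 77, 82]
210 [166, 165, 167, 167, 167, 168, 169, 174, 90, 21, 28, 29, 31, 32, 29, 30, 26, 17, 135, 173, 169, 169, 169, 168, 171, 174, 76, 82]
212 [173, 175, 120, 121, 122, 121, 121, 126, 39, 26, 28, 29, 31, 3
[... 650 characters left out ...]
, 80, 80, 81, 78, 78, 79, 102, 130, 142, 146, 147, 147, 147]
216 [144, 144, 145, 146, 144, 143, 136, 117, 93, 78, 79, 78, 79, 78, 78, 79, 79, 74, 76, 81, 98, 128, 142, 147, 145, 147, 147]
218 [143, 143, 143, 143, 144, 139, 132, 116, 92, 81, 78, 79, 80, 79, 79, 79, 79, 78, 75, 81, 98, 127, 143, 145, 146, 146, 145]
228 [141, 142, 140, 137, 135, 131, 124, 109, 95, 84, 71, 53, 47, 46, 47, 47, 46, 59, 95, 129, 144, 142, 141, 139, 141, 141, 142]
232 [142, 141, 143, 143, 140, 134, 124, 118, 128, 129, 108, 71, 48, 43, 48, 48, 47, 60, 94, 129, 138, 141, 139, 143, 145, 144, 143]
236 [144, 141, 138, 123, 96, 72, 60, 63, 67, 68, 60, 51, 45, 46, 47, 45, 47, 57, 91, 123, 136, 138, 133, 130, 131, 134, 134]
```

Emit:
step_arm(
  targets=[
    [[0,-0.03,-0.24,0,0,0,0],[0,0,0,0,0,0,0],[0,0,-0.06,0,0,0,0],[0,0,-0.04,0,0,0,0],[0,0,0,0,0,0,0]],
  ],
)

```text
t: 7.38
ee_pos: [535.9, 53.6, 416.6]
orientation: [-2.094, -2.342, 0.0]
ft_force: [0.0, 0.2, 0.0]
width: 11.8
grasp_force: 30.0
```

Emit:
step_arm(
  targets=[
    [[0,0,-0.05,0,0,0,0],[0,0,-0.05,0,0,0,0],[0,0,-0.05,0,0,0,0],[0,0,0,0,0,0,0],[0,0,0,0,0,0,0]],
  ],
)

```text
t: 8.0
ee_pos: [535.9, 53.2, 408.9]
orientation: [2.094, 2.342, -0.001]
ft_force: [-1.4, -4.6, -0.4]
width: 11.6
grasp_force: 30.0
```

Emit:
step_arm(
  targets=[
    [[0,-0.02,0,0,0,0,0],[0,0,-0.08,0,0,0,0],[0,0,-0.08,0,0,0,0],[0,0,-0.06,0,0,0,0],[0,0,0,0,0,0,0]],
  ],
)

```text
t: 8.62
ee_pos: [535.9, 52.7, 397.7]
orientation: [-2.094, -2.342, 0.0]
ft_force: [-0.8, -0.0, -0.9]
width: 11.8
grasp_force: 30.0
```

Emit:
step_arm(
  targets=[
    [[0,0,-0.06,0,0,0,0],[0,0,-0.03,0,0,0,0],[0,0,0,0,0,0,0],[0,0,0,0,0,0,0],[0,0,0,0,0,0,0]],
  ],
)

```text
t: 9.25
ee_pos: [535.9, 52.5, 393.6]
orientation: [-2.094, -2.342, 0.0]
ft_force: [-2.9, -0.2, -0.1]
width: 11.6
grasp_force: 30.0
```

Emit:
step_arm(
  targets=[
    [[0,0,-0.02,0,0,0,0],[0,0,-0.01,0,0,0,0],[0,0,0,0,0,0,0],[0,0,0,0,0,0,0],[0,0,0,0,0,0,0]],
  ],
)

```text
t: 9.88
ee_pos: [535.9, 52.5, 393.5]
orientation: [2.094, 2.342, 0.0]
ft_force: [-7.6, 0.1, 11.4]
width: 12.1
grasp_force: 30.0
```

Emit:
step_arm(
  targets=[
    [[-0.01,0,0,0,0,-1,0],[0,0,0,0,0,-1,0],[0,0,0,0,0,-1,0],[0,0,0,0,0,-1,0],[0,0,0,0,0,-1,0]],
  ],
)

```text
t: 10.5
ee_pos: [535.8, 52.3, 393.5]
orientation: [2.47, 1.939, 0.001]
ft_force: [-4.2, -3.4, 9.6]
width: 11.9
grasp_force: 30.0
```

Emit:
step_arm(
  targets=[
    [[0,0,0,0,0,-1,0],[0,0,0,0,0,-1,0],[0,0,0,0,0,-1,0],[0,0,0,0,0,-1,0],[0,0,0,0,0,-1,0]],
  ],
)

```text
t: 11.12
ee_pos: [535.8, 52.2, 393.5]
orientation: [2.769, 1.481, 0.001]
ft_force: [-5.9, -3.0, 9.3]
width: 11.5
grasp_force: 30.0
```

Emit:
step_arm(
  targets=[
    [[0,0,0,0,0,-1,0],[0,0,0,0,0,-1,0],[0,0,0,0,0,-1,0],[0,0,0,0,0,-1,0],[0,0,0,0,0,-1,0]],
  ],
)

```text
t: 11.75
ee_pos: [535.8, 52.0, 393.5]
orientation: [2.984, 0.978, 0.001]
ft_force: [-4.9, -4.9, 9.2]
width: 11.9
grasp_force: 30.0
```

Emit:
step_arm(
  targets=[
    [[0,0,0,0,0,-1,0],[0,0,0,0,0,-1,0],[0,0,0,0,0,-1,0],[0,0,0,0,0,-1,0],[0,0,0,0,0,0,0]],
  ],
)

```text
t: 12.38
ee_pos: [535.6, 51.9, 393.5]
orientation: [3.09, 0.555, 0.001]
ft_force: [-5.8, -3.3, 11.5]
width: 11.7
grasp_force: 30.0
```

```bash
python3 - <<'E'
from h import *
o=readout.get_obs();print({k:np.round(v,2) for k,v in o.items()})
a=snap('scene','a5.png');w=snap('wrist','w5.png');b=snap('side','b5.png')
A=a['pixels'][140:260,300:440,::-1]
cv2.imwrite('pics/m3.png',np.hstack([cv2.resize(np.ascontiguousarray(A),(400,343)),cv2.resize(w['pixels'][:,:,::-1],(400,250)).__class__(shape=(0,)) if 0 else cv2.copyMakeBorder(cv2.resize(np.ascontiguousarray(w['pixels'][:,:,::-1]),(400,250)),0,93,0,0,cv2.BORDER_CONSTANT)]))
E
```

```text
{'t': np.float64(12.38), 'qpos': array([ 0.07,  0.31,  1.83, -0.  ,  1.  ,  1.29]), 'qvel': array([ 0.  ,  0.  , -0.  ,  0.  , -0.  , -0.02]), 'joint_torque': array([  2.23, -40.67, -25.58,   1.14,  -2.  ,   0.24]), 'ee_pos': array([535.58,  51.92, 393.47]), 'orientation': array([3.09, 0.56, 0.  ]), 'ft_force': array([-5.77, -3.33, 11.48]), 'moment': array([-0.89,  1.14, -0.03]), 'grasp_force': np.float64(30.0), 'width': np.float64(11.68)}
```

View pics/m3.png

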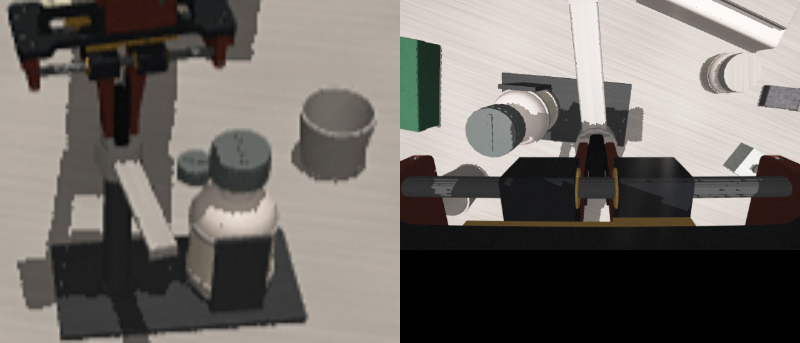

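The bar has swung clear, running in the wrist view from (597,135) up to (585,0) of the composite. The cap is at about (495,130), fully exposed.

```bash
python3 - <<'E'
from h import *
w=np.load('pics/w5.png.npz');g=cv2.cvtColor(w['pixels'],cv2.COLOR_RGB2GRAY)
P=[]
for r in range(100,195,15):
  row=(g[r,240:370]>225).astype(int);i=np.flatnonzero(row);  # longest run
  runs=np.split(i,np.flatnonzero(np.diff(i)>1)+1);q=max(runs,key=len);c=240+(q[0]+q[-1])/2
  p=onz(w,c,r,188);P.append(p[:2]);print(r,240+q[0],240+q[-1],p.round(1))
P=np.array(P);v=P[0]-P[-1];print('bar yaw',np.degrees(np.arctan2(v[1],v[0]))-90)
# cap: greyish-blue dark ellipse
im=w['pixels'].astype(int);m=((im[:,:,2]-im[:,:,0]>6)&(g>70)&(g<190)).astype(np.uint8)
m=cv2.morphologyEx(m,cv2.MORPH_OPEN,np.ones((3,3)))
n,l,s,c=cv2.connectedComponentsWithStats(m)
for i in range(1,n):
  if s[i,4]>400:print(s[i],c[i])
E
```

```text
100 283 320 [606.8  86.2 188. ]
115 284 321 [599.4  82.9 188. ]
130 286 322 [591.9  79.3 188. ]
145 288 323 [584.3  75.6 188. ]
160 289 324 [576.4  72.1 188. ]
175 291 325 [568.4  68.2 188. ]
190 299 326 [560.9  62.6 188. ]
bar yaw -62.85082405773264
[   0   59   30  152 4211] [ 13.87271432 135.47898361]
```

Emit:
step_arm(
  targets=[
    [[0,0,0,0,0,0,0.4],[0,0,0,0,0,0,0.4],[0,0,0,0,0,0,0.4],[0,0,0,0,0,0,0.4],[0,0,0,0,0,0,0.4]],
  ],
)

```text
t: 13.15
ee_pos: [535.5, 52.6, 392.1]
orientation: [-3.092, -0.556, 0.0]
ft_force: [-0.3, -0.8, 0.4]
width: 35.2
grasp_force: 0.0
```

Emit:
step_arm(
  targets=[
    [[0,0,0.1,0,0,0,0.4],[0,0,0.4,0,0,0,0.4],[0,0,0.7,0,0,0,0.4],[0,0,0.6,0,0,0,0.6],[0,0,0,0,0,1,1]],
  ],
)

```text
t: 13.78
ee_pos: [536.1, 52.6, 485.3]
orientation: [3.069, 0.666, 0.009]
ft_force: [0.2, 1.0, -0.5]
width: 51.9
grasp_force: 0.0
```

Emit:
step_arm(
  targets=[
    [[-0.1,0.3,0,0,0,1,1],[-0.1,0.3,0,0,0,1,1],[-0.1,0.2,0,0,0,1,1],[-0.1,0,0,0,0,1,1],[0,0,0,0,0,1,1]],
  ],
)

```text
t: 14.4
ee_pos: [515.1, 92.7, 482.6]
orientation: [2.907, 1.191, 0.0]
ft_force: [-0.1, -0.6, -0.4]
width: 87.9
grasp_force: 0.0
```

Emit:
step_arm(
  targets=[
    [[0,0,0,0,0,1,1],[0,0,0,0,0,1,1],[0,0,0,0,0,1,1],[0,0,0,0,0,1,1],[0,0,0,0,0,0,1]],
  ],
)

```text
t: 15.02
ee_pos: [515.4, 92.5, 482.5]
orientation: [2.716, 1.579, 0.001]
ft_force: [0.3, 0.2, -0.9]
width: 87.9
grasp_force: 0.0
```

```bash
python3 - <<'E'
from h import *
o=readout.get_obs();print({k:np.round(v,2) for k,v in o.items() if k in('ee_pos','orientation','qpos')})
a=snap('scene','a6.png');w=snap('wrist','w6.png')
A=cv2.resize(np.ascontiguousarray(a['pixels'][130:250,300:440,::-1]),(350,300))
W=cv2.resize(np.ascontiguousarray(w['pixels'][:,:,::-1]),(448,280))
cv2.imwrite('pics/m4.png',np.hstack([A,cv2.copyMakeBorder(W,0,20,0,0,cv2.BORDER_CONSTANT)]))
E
```

```text
{'qpos': array([ 0.15,  0.19,  1.77, -0.  ,  1.18,  0.67]), 'ee_pos': array([515.44,  92.53, 482.51]), 'orientation': array([2.72, 1.58, 0.  ])}
```

View pics/m4.png

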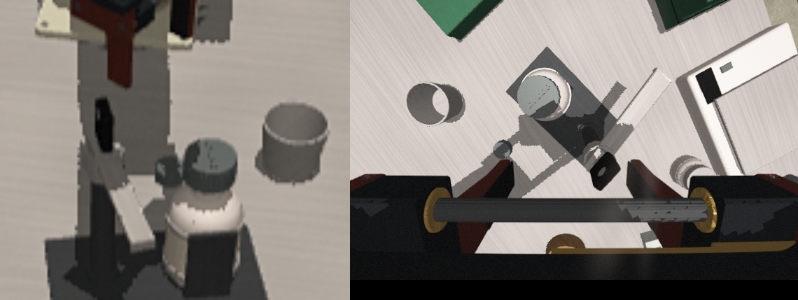

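The key stands upright in the lock with the bar open. The cap is at about (271,139) in full wrist pixels.

```bash
python3 - <<'E'
from h import *
w=np.load('pics/w6.png.npz');im=w['pixels'].astype(int);hsv=cv2.cvtColor(w['pixels'],cv2.COLOR_RGB2HSV)
for q in((268,140),(260,130),(275,125),(285,150),(250,150),(300,140)):print(q,im[q[1],q[0]])
m=((im[:,:,2]-im[:,:,0]>5)).astype(np.uint8);m[:90]=0;m[190:]=0;m[:,:220]=0;m[:,330:]=0
m=cv2.morphologyEx(m,cv2.MORPH_OPEN,np.ones((3,3)))
n,l,s,c=cv2.connectedComponentsWithStats(m)
for i in range(1,n):
  if s[i,4]>100:
    print(s[i],c[i],onz(w,*c[i],176));k=max(cv2.findContours((l==i).astype(np.uint8),0,2)[0],key=len);print(cv2.minEnclosingCircle(k))
m=np.linspace(0,1,1)
c0,_=ray(w,320,200);print('cam',c0,'predicted',proj(w,(507,158.5,176)),'dia px',54*w['intrinsics'][0,0]/(c0[2]-176))
E
```

```text
(268, 140) [152 155 153]
(260, 130) [151 156 151]
(275, 125) [161 163 160]
(285, 150) [73 75 75]
(250, 150) [146 150 147]
(300, 140) [159 152 148]
cam [548.08566146 149.98038744 462.89883698] predicted (np.float64(268.76813086740077), np.float64(138.56077019228223)) dia px 60.02500381830313
```

```bash
python3 - <<'E'
from h import *
w=np.load('pics/w6.png.npz');im=w['pixels'].astype(int)
m=((im[:,:,1]-im[:,:,0]>=1)&(im.max(2)>125)).astype(np.uint8);m[:90]=0;m[190:]=0;m[:,:220]=0;m[:,330:]=0
m=cv2.morphologyEx(m,cv2.MORPH_CLOSE,np.ones((5,5)));m=cv2.morphologyEx(m,cv2.MORPH_OPEN,np.ones((5,5)))
n,l,s,c=cv2.connectedComponentsWithStats(m)
for i in range(1,n):
  if s[i,4]>300:
    k=max(cv2.findContours((l==i).astype(np.uint8),0,2)[0],key=len);q=cv2.minEnclosingCircle(k);print(s[i],c[i],q,onz(w,*q[0],176),onz(w,*c[i],176))
E
```

```text
[ 239  108   59   56 2337] [265.91613179 133.64569961] ((268.2046203613281, 137.31398010253906), 30.379077911376953) [507.13503538 159.6713585  176.        ] [507.04819069 163.38269878 176.        ]
```

Emit:
step_arm(
  targets=[
    [[-0.08,0.6,0,0,0,1,1],[-0.08,0.6,0,0,0,1,1],[0,0.13,-0.5,0,0,0,1],[0,0,-0.8,0,0,0,1],[0,0,0,0,0,0,1]],
  ],
)

```text
t: 15.75
ee_pos: [506.5, 158.9, 414.9]
orientation: [-2.597, -1.764, 0.009]
ft_force: [0.1, -0.2, 0.2]
width: 87.9
grasp_force: 0.0
```

Emit:
step_arm(
  targets=[
    [[0,0,-0.7,0,0,0,1],[0,0,-0.7,0,0,0,1],[0,0,-0.4,0,0,0,1],[0,0,0,0,0,0,1],[0,0,0,0,0,0,1]],
  ],
)

```text
t: 16.38
ee_pos: [508.3, 159.2, 328.8]
orientation: [2.598, 1.765, 0.003]
ft_force: [-0.1, -0.6, 0.3]
width: 87.5
grasp_force: 0.0
```

Emit:
step_arm(
  targets=[
    [[0,0,0,0,0,0,0],[0,0,0,0,0,0,0],[0,0,0,0,0,0,0],[0,0,0,0,0,0,0],[0,0,0,0,0,0,0]],
  ],
)

```text
t: 17.0
ee_pos: [507.4, 159.1, 327.3]
orientation: [-2.598, -1.766, 0.001]
ft_force: [-0.5, 0.1, 3.7]
width: 53.1
grasp_force: 30.0
```

Emit:
step_arm(
  targets=[
    [[0,0,0,0,0,0,0],[0,0,-0.06,0,0,0,0],[0,0,-0.06,0,0,0,0],[0,0,-0.04,0,0,0,0],[0,0,0,0,0,0,0]],
  ],
)

```text
t: 17.62
ee_pos: [507.5, 159.1, 319.4]
orientation: [-2.598, -1.766, -0.0]
ft_force: [-3.8, 0.6, 7.1]
width: 53.0
grasp_force: 30.0
```

Emit:
step_arm(
  targets=[
    [[0,0,0,0,0,0,0],[0,0,0,0,0,0,0],[0,0,0,0,0,0,0],[0,0,0,0,0,0,0],[0,0,0,0,0,0,0]],
  ],
)

```text
t: 18.25
ee_pos: [507.5, 159.1, 319.4]
orientation: [-2.598, -1.766, -0.0]
ft_force: [-2.8, -0.4, 7.8]
width: 52.6
grasp_force: 30.0
```

Emit:
step_arm(
  targets=[
    [[0,0,0,0,0,1,0],[0,0,0,0,0,1,0],[0,0,0,0,0,1,0],[0,0,0,0,0,1,0],[0,0,0,0,0,1,0]],
  ],
)

```text
t: 18.88
ee_pos: [507.5, 159.3, 319.5]
orientation: [-2.25, -2.192, -0.001]
ft_force: [-3.4, 2.3, 7.4]
width: 53.1
grasp_force: 30.0
```

Emit:
step_arm(
  targets=[
    [[0,0,0,0,0,1,0],[0,0,0,0,0,1,0],[0,0,0,0,0,1,0],[0,0,0,0,0,1,0],[0,0,0,0,0,1,0]],
  ],
)

```text
t: 19.5
ee_pos: [507.2, 159.4, 319.3]
orientation: [-1.835, -2.549, -0.0]
ft_force: [-5.3, 3.1, 8.2]
width: 53.1
grasp_force: 30.0
```

Emit:
step_arm(
  targets=[
    [[0,0,0,0,0,1,0],[0,0,0,0,0,1,0],[0,0,0,0,0,1,0],[0,0,0,0,0,1,0],[0,0,0,0,0,1,0]],
  ],
)

```text
t: 20.12
ee_pos: [506.9, 159.4, 319.3]
orientation: [-1.364, -2.828, 0.0]
ft_force: [-7.5, 3.8, 9.6]
width: 53.2
grasp_force: 30.0
```

Emit:
step_arm(
  targets=[
    [[0,0,0,0,0,1,0],[0,0,0,0,0,1,0],[0,0,0,0,0,1,0],[0,0,0,0,0,1,0],[0,0,0,0,0,0,0]],
  ],
)

```text
t: 20.75
ee_pos: [506.7, 159.3, 319.3]
orientation: [-0.959, -2.989, 0.001]
ft_force: [-8.0, 2.6, 10.1]
width: 53.2
grasp_force: 30.0
```

```bash
python3 - <<'E'
from h import *
o=readout.get_obs();print({k:np.round(v,2) for k,v in o.items()})
a=snap('scene','a7.png')
g=a['pixels'].astype(int);print(proj(a,(536,52,245)),g[int(proj(a,(536,52,235))[1])][330:352].max(1))
E
```

```text
{'t': np.float64(20.75), 'qpos': array([ 0.28,  0.41,  1.9 ,  0.  ,  0.84, -0.67]), 'qvel': array([-0.  ,  0.  , -0.  , -0.  , -0.  ,  0.02]), 'joint_torque': array([ -2.57, -42.97, -22.61,  -0.91,  -1.91,  -0.27]), 'ee_pos': array([506.66, 159.28, 319.27]), 'orientation': array([-0.96, -2.99,  0.  ]), 'ft_force': array([-7.98,  2.61, 10.1 ]), 'moment': array([0.4 , 1.22, 0.05]), 'grasp_force': np.float64(30.0), 'width': np.float64(53.19)}
(np.float64(341.8175028497493), np.float64(174.56550367333583)) [179 178 178 180 180 180 183 188  31  53   4  18  23  19  14  40  92  90
  88  89  88  89]
```

Emit:
step_arm(
  targets=[
    [[-0.01,0,0.06,0,0,0,0],[0,0,0.08,0,0,0,0],[0,0,0.08,0,0,0,0],[0,0,0,0,0,0,0],[0,0,0,0,0,0,0]],
  ],
)

```text
t: 21.42
ee_pos: [506.5, 158.9, 330.1]
orientation: [-0.96, -2.99, 0.002]
ft_force: [-5.8, 1.0, 3.4]
width: 53.3
grasp_force: 30.0
```

Emit:
step_arm(
  targets=[
    [[0,0,0.1,0,0,0,0],[0,0,0.1,0,0,0,0],[0,0,0.15,0,0,0,0],[0,0,0,0,0,0,0],[0,0,0,0,0,0,0]],
  ],
)

```text
t: 22.05
ee_pos: [507.3, 159.1, 348.0]
orientation: [0.96, 2.99, 0.001]
ft_force: [-0.5, -0.0, -0.4]
width: 52.9
grasp_force: 30.0
```

Free, with no pulling force. Lifting on.

Emit:
step_arm(
  targets=[
    [[0,0,0.3,0,0,0,0],[0,0,0.5,0,0,0,0],[0,0,0.3,0,0,0,0],[0,0,0,0,0,0,0],[0,0,0,0,0,0,0]],
  ],
)

```text
t: 22.68
ee_pos: [506.7, 158.9, 402.2]
orientation: [-0.96, -2.991, 0.001]
ft_force: [0.4, -0.0, -0.0]
width: 53.0
grasp_force: 30.0
```

Emit:
step_arm(
  targets=[
    [[0,0,0,0,0,0,0],[0,0,0,0,0,0,0],[0,0,0,0,0,0,0],[0,0,0,0,0,0,0],[0,0,0,0,0,0,0]],
  ],
)

```text
t: 23.3
ee_pos: [507.0, 159.0, 402.7]
orientation: [-0.96, -2.991, 0.0]
ft_force: [-0.2, 0.7, -0.5]
width: 53.3
grasp_force: 30.0
```

```bash
python3 - <<'E'
from h import *
o=readout.get_obs();print(o['ee_pos'],o['width'],o['grasp_force'])
a=snap('scene','a8.png');im=a['pixels'].astype(int)
# cap: neutral/greenish mid-grey; expected at z 146+74
print('exp cap centre',proj(a,(507,159,146+74+15)),'seat',proj(a,(507,159,161)))
m=((im[:,:,1]-im[:,:,0]>=1)&(im.max(2)>50)&(im.max(2)<190)&(abs(im[:,:,1]-im[:,:,2])<12)).astype(np.uint8)
m[:130]=0;m[230:]=0;m[:,:340]=0;m[:,410:]=0
m=cv2.morphologyEx(m,cv2.MORPH_OPEN,np.ones((3,3)))
n,l,s,c=cv2.connectedComponentsWithStats(m)
for i in range(1,n):
  if s[i,4]>40:print(s[i],c[i])
# key bow before/after
for f in('a6','a8'):
  q=np.load(f'pics/{f}.png.npz')['pixels'].astype(int).max(2)[165:195,330:352]<50;yx=np.argwhere(q);print(f,len(yx),yx.mean(0),yx.min(0),yx.max(0))
E
```

```text
[506.98622454 159.03229484 402.65953947] 53.345784030615384 29.999886732548475
exp cap centre (np.float64(386.4623728759589), np.float64(174.72114079656484)) seat (np.float64(384.25093466518723), np.float64(196.65303125048652))
[376 165  17  21 215] [384.94883721 173.46046512]
[365 196   8   7  42] [368.78571429 198.4047619 ]
a6 134 [14.58208955 11.19402985] [4 8] [25 15]
a8 128 [14.8515625 11.296875 ] [4 8] [25 15]
```

The cap is in the fingers at (385,173), as expected for a lift of about 75 mm. The key hasn't moved. Handing in.

```bash
python3 -c "
from h import *
print(ctrl.close_job())"
```

```text
the job is handed in; nothing more can be done
None
```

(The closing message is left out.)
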